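# Store the ground disc and snap its case shut

## Task

Put the steel disc away in its storage case: without lifting it, slide it along the case's loading plate until it drops flat into the round pocket. Then lay the lid squarely in the case's mouth so that it rests on the two spring catches, let go of it, and only then press it down until it lies fully home and both catches have snapped over it. Leave the nut, the deburring tool and the dial gauge where they are.

Things in the scene. Friction and masses are not known exactly. Their poses are not given: they have to be found in the camera images.
- case: Grey storage case, fixed to the bench. Origin on the bench under the pocket's centre; z up; the disc slides in along +x. Flat base, its top (the deck) 14 mm above the bench, 99 mm wide in y, from x = -121.5 to +49.5 mm. Open square mouth 87 x 87 mm round the pocket: 6 mm walls 22 mm above the deck at +x and both y sides, only corner stops at -x; all flare outward 8 mm higher
- gate (a point): Middle of the case's gateway at deck height, 45 mm from the pocket's centre towards -x of the case: a 70 mm gap between the two corner stops (44 mm above the bench), with slanted guides before it. From 5 to 76 mm outside it lies the loading plate, bare deck without side rails, where the disc starts, up to 12 mm off the middle line
- pocket (a point): Centre of the floor of the round pocket in the deck: 65 mm in diameter, 6 mm deep, floor 8 mm above the bench
- catch_left (a joint): Steel spring catch, 36 mm long, in the middle of the mouth's +y wall: how far it is pushed outward, m; 0 at rest, at most 0.0065. Its nose stands 4.5 mm into the mouth: a ramp from 22 down to 12.5 mm above the deck, flat underside 11 mm above the deck. About 10 N down on the lid's middle drives both catches out until they spring back over its top
- catch_right (a joint): The same catch in the -y wall
- lid: The loose lid: aluminium square, 84 x 84 mm, 10 mm thick, hollow beneath (70 x 70 mm, 6 mm deep), 0.12 kg, right way up on the bench; origin at the centre of its underside. 1.5 mm play on each side in the mouth; fits in any quarter turn. Its underside rests about 18 mm above the deck when laid on the catches, on the deck when home
- lid_grip (a point): Centre of the lid's handle, with the lid's axes: a black bar 50 mm long in x, 14 mm wide in y, 25 mm high, in the middle of the lid's top; at the start along the world's x within 0.3 rad. This point is 22.5 mm above the lid's underside, 12.5 mm below the bar's flat top. Above the bench: about 54 mm with the lid laid on the catches, 36.5 mm with it home
- disc_mid (a point): Centre (half-way up) of the steel disc, 60 mm in diameter, 8 mm thick, 0.14 kg, with a dark centre mark. It starts flat on the loading plate, this point 18 mm above the bench; in the pocket it is 12 mm above the bench and the disc stands 2 mm proud of the deck
- nut: Loose hex nut, 24 x 27 x 13 mm, bystander; origin at the centre of its underside
- deburr_tool: Deburring tool with a blue handle, 118 mm long, lying flat, bystander; origin at the centre of its underside
- dial_gauge: Dial gauge, 104 x 56 x 20 mm, lying behind the case, bystander; origin at the centre of its underside
- casting_nose (a point): Middle of the front end of the big black casting, fixed furniture that overhangs the bench beyond and to the left of the case. Here it is 160 mm wide in y and 180 to 200 mm above the bench; it rises to 225 mm and runs on away from the robot. Pass in front of it, or lift the hand over it; its wooden packing, 120 mm high, stands left of the case's far end
Things that resemble listed ones, but are neither listed nor needed, are in the scene too. Of the things shaped like the part that bears disc_mid, the bare steel one is meant.

How it is judged (in metres and radians):
On the way, in this order (a step that is already met when the one before it is completed fails the run):
1. the disc lies flat in the pocket (z of disc_mid in the frame of case below 0.0138 m and horizontal distance between disc_mid and pocket below 0.005 m and angle between disc_mid's own z axis and vertical below 0.06 rad), for 0.2 s.
2. the lid lies squarely in the mouth, on the catches, not yet pressed home and let go of (z of lid_grip in the frame of case between 0.046 and 0.06 m and horizontal distance between lid_grip and pocket below 0.006 m and angle between lid_grip's own z axis and vertical below 0.1 rad and contact force between the fingers and lid below 0.1 N), for 0.2 s.
At the end, for the whole second after the job is handed in: Disc flat in the pocket (within 5 mm of its centre, under 1.8 mm above seated height); lid home in the mouth above it, at rest (within 2.5 mm of home height, 4 mm of the centre, 0.05 rad of level); both catches sprung back over it (within 1.5 mm of rest) (z of lid_grip in the frame of case below 0.039 m and horizontal distance between lid_grip and pocket below 0.004 m and angle between lid_grip's own z axis and vertical below 0.05 rad and value of joint each of catch_left, catch_right below 0.0015 m and z of disc_mid in the frame of case below 0.0138 m and horizontal distance between disc_mid and pocket below 0.005 m and linear speed of lid below 0.02 m/s); the robot touches nothing.
It fails at once if the disc is lifted off the case or pushed off it (z of disc_mid in the frame of case above 0.04 m or z of disc_mid in the frame of case below 0.006 m).
It fails at once if the nut, the deburring tool or the dial gauge is moved more than 3 cm (distance of any of nut, deburr_tool, dial_gauge from where it was at the start of the episode above 0.03 m).
It also fails if it takes over 64 s, if anything falls off the work surface, if the arm or the gripper's body presses on something with over 40 N, if the wrist force passes 120 N, or if a joint passes its speed limit or range.

## Robot

A 6-joint arm with a two-finger parallel gripper is mounted at the origin on a cart in front of the work surface, level with it; the furniture and walls round the work are solid. World frame = base frame: x ahead of the robot, y to its left, z up, the work surface at z = 0. Lengths are in mm, angles in rad, forces in N, time in s.
With the tool pointing down it reaches from about 250 to 725 mm from the base axis. Payload 4 kg.
Tool frame: the origin (TCP) lies on the front face of the gripper's body, between the roots of the fingers; the fingertips stand 73 mm ahead of it and the grasp point (between the pads) lies 54 mm ahead of it; y points along the fingers, x is the direction in which the jaws open and shut, and the axes are right-handed (so a half turn about y gives the same grasp; the last joint's range is limited). The gripper opens to 85 mm and grips with 20 to 120 N. Pads are 22 mm wide; open, the fingers measure 114 mm over their backs; the gripper's body (76 mm by 85 mm) begins 54 mm behind the grasp point. The pads swing forward as they close: fully open they stand 13 mm farther back than shut.
Start: joints at [1.183, 0.241, 0.005, 1.335, 0, 1.571], TCP at [189.075, 462.872, 303.906] pointing down, gripper open.
Joint ranges: [-2.72, 2.72], [-1.05, 1.87], [-1.09, 1.28], [-1.99, 2.15], [-1.42, 1.44], [-3.14, 3.14]. Speed limits (rad/s): [2.79, 2.79, 3.14, 3.14, 3.14, 3.14].

## Interface

Orientations are given as a rotation vector (axis times angle).
In Python, from plant import observe, snapshot, job_done, cut_out, mark_of gives the robot as it stands. The module is installed in compiled form; this text tells all that it offers.
- The arm moves only by the tool apply_moves, never from a script. Its argument "steps" is a list of rows, each a list of 3 entries, a list of its own where there are three numbers: the closure in counts, from 0 (fully open) to 255 (shut), then the shift along the tool's x, y, z in cm, then the turn, a rotation vector about the tool's x, y, z in rad. A call has 1 to 20 rows; each row is the pose to reach, as a shift and turn from the pose commanded when the call began, along the tool's axes at that moment; what a row does not reach only later rows make up. A row lasts 1/8 s, in which the tool goes at most 62.5 mm and 10.7 degrees, less where a joint would pass 70% of its speed; a pose out of reach is approached as far as the arm can. A call with a gripper value outside its range is refused whole. The fingers move at their own pace and stop on an object; "squeeze" is the grip in N (left out, the last holds). Time passes only in rows, so rows that repeat a pose let the fingers close. It gives the time, the measured TCP pose, the force and the opening at its end, in the units of the state.
- observe(): the state, without advancing time (a new reading comes with each control period).
- snapshot(name): name is "scene" or "top"; returns a dict with "img" (384x512x3 uint8, blue, green, red), "range_z" (384x512 float32, mm along the optical axis (not along the pixel's ray), 0 where there is no reading), "K" (3x3 intrinsics, pixels), "R" (3x3) and "t" (3): a world point X has camera coordinates R X + t. Camera axes: x right, y down, z forward; pixel columns grow to the right and rows downward; lengths in mm; the calibration is good to about 2 mm. A picture is of the moment at which its call begins.
- job_done(): hands the job in, once; it reports no verdict.
Trained networks look in the newest picture that a camera, given by its name, has taken for a name from the list of things; names that differ only in an ending like _2 or _b are one class to them, and where a whole thing is asked for, a point or a joint stands for the part that bears it (a point fixed in the world has none). Each returns a list of dicts, best first, with "p" (0 to 1); they miss things now and then, are a little off and sometimes report something else, mostly with a low value. They report only what shows in the picture. A call takes as long as a camera call. They do not tell look-alikes from the thing itself.
- cut_out(camera, name): "pixels" (384x512 bool, what is visible of it) and "point" ([row, column] in pixels, amid what is visible of it).
- mark_of(camera, name): "point" ([row, column] in pixels: a listed point, or the origin of a listed thing).
The state is a dict: "time": time; "joints": joint angles; "joint_velocities": joint speeds; "joint_torque": joint torques, N m; "tool_pos": TCP position; "tool_rot": TCP orientation; "ft_force": force on the tool from outside, world axes, zero at the start; "torque": the same for the moment, N m; "width": opening from 0.0 (shut) to 1.0 (fully open).
Only numpy, scipy, OpenCV 4.12 (cv2) and the standard library are available. Lean on these libraries where they do the work, as an engineer would, in place of code of your own. Each camera call takes 0.05 s, during which the arm holds its last target. There are 200 camera calls.

## Working session

There is one attempt and no reset: what is moved stays moved. The work goes in short steps, Python scripts to look and compute and a tool call to move; the robot and the scene stay as the last step left them, time stands still between calls to the robot, and variables do not carry over. Pictures are saved under pics/ and viewed, about 8 in all and at most 12, crops included, and the job is handed in when it is done.

Besides the shell and the picture viewer there is one more tool, called after ">>>" as a command line: name --argument value ..., lists and objects as JSON in quotes. apply_moves: Moves the arm, as the interface text tells. Its arguments: {"type":"object","properties":{"steps":{"type":"array"},"squeeze":{"type":"number"}},"required":["steps"]}

```bash
mkdir -p pics; cat > h.py <<'E'
import numpy as np, cv2
from plant import observe, snapshot, job_done, cut_out, mark_of
from scipy.spatial.transform import Rotation as Rot
def onplane(s,rc,z):
    "world point of pixel (row,col) on the plane at height z"
    d=s["R"].T@np.linalg.inv(s["K"])@[rc[1],rc[0],1]; c=-s["R"].T@s["t"]
    return c+d*(z-c[2])/d[2]
def cloud(s):
    "HxWx3 world points from range"
    z=s["range_z"].astype(float); v,u=np.indices(z.shape)
    p=(np.stack([u,v,np.ones_like(z)],-1)@np.linalg.inv(s["K"]).T)*z[...,None]
    return (p-s["t"])@s["R"]
def px(s,X):
    c=s["R"]@X+s["t"]; q=s["K"]@c; return q[:2]/q[2]
def totool(dw):
    "world shift (mm) -> tool axes cm"
    return Rot.from_rotvec(observe()["tool_rot"]).inv().apply(dw)/10
E
python3 - <<'E'
from h import *
o=observe(); print(o)
ims=[]
for n in("scene","top"):
    s=snapshot(n); cv2.imwrite(f"pics/{n}0.png",s["img"]); np.savez(f"{n}0.npz",**s)
    print(n,"cam",-s["R"].T@s["t"])
    for k,z in(("gate",14),("pocket",8),("lid_grip",22.5),("disc_mid",18),("case",0),("nut",0),("deburr_tool",0),("dial_gauge",0),("casting_nose",190)):
        for m in mark_of(n,k)[:4]: print(k,round(m["p"],2),np.round(m["point"]),np.round(onplane(s,m["point"],z)[:2],1))
    ims.append(s["img"])
E
```

```text
{'time': 0.0, 'joints': array([ 1.18302023e+00,  2.41423811e-01,  3.70615674e-03,  1.33521375e+00,
       -4.05257785e-05,  1.57080619e+00]), 'joint_velocities': array([-6.31385126e-04,  9.58765524e-04, -3.78083993e-05,  6.99053092e-04,
        3.18334913e-05, -1.64981550e-03]), 'joint_torque': array([ 3.47813075e-04, -3.72318184e+01,  2.52407295e+01,  1.68956921e-02,
        6.69438418e-05, -2.72523231e-06]), 'tool_pos': array([188.88792209, 462.41716229, 303.00050405]), 'tool_rot': array([-1.36931715, -0.9177023 ,  0.92058648]), 'ft_force': array([-0.36958552, -0.30425646, -0.66326834]), 'torque': array([ 0.03538936,  0.00711101, -0.00968762]), 'width': 0.9997150173280522}
scene cam [  63.00966766 -651.48107046  587.92476661]
gate 0.94 [298. 265.] [ 446.2 -254.6]
pocket 0.68 [291. 284.] [ 492.  -262.4]
lid_grip 0.83 [251. 192.] [415.  -45.2]
disc_mid 0.83 [306. 245.] [ 401.1 -245.6]
disc_mid 0.73 [232. 168.] [415.7  59.9]
case 0.84 [293. 288.] [ 500.4 -265.7]
nut 0.42 [254. 259.] [ 540.  -133.4]
deburr_tool 0.42 [217. 205.] [535.1  73.5]
dial_gauge 0.79 [262. 338.] [ 651.9 -275.3]
casting_nose 0.94 [170. 231.] [533.1 -50.4]
top cam [ 430.31208548  -92.28513401 1011.88941542]
gate 0.74 [238. 330.] [ 454. -253.]
pocket 0.58 [220. 334.] [ 494.3 -263. ]
lid_grip 0.21 [200. 275.] [ 534.7 -129.5]
disc_mid 0.87 [259. 328.] [ 407.2 -249.3]
disc_mid 0.72 [248. 182.] [424.6  71.7]
case 0.8 [219. 335.] [ 495.1 -265.7]
case 0.69 [260. 328.] [ 404.9 -250.2]
case 0.41 [254. 233.] [412.2 -39.4]
nut 0.45 [201. 271.] [ 532.6 -122.5]
deburr_tool 0.81 [192. 183.] [549.1  78. ]
dial_gauge 0.91 [149. 344.] [ 657.  -287.9]
casting_nose 0.58 [201. 245.] [513.4 -68.4]
```

View pics/scene0.png

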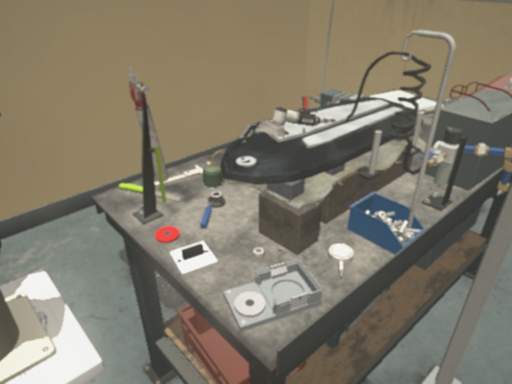

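View pics/top0.png

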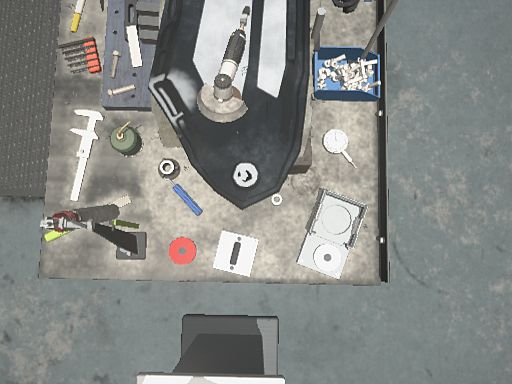

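The bare steel disc on the loading plate is at top (328,259) and scene (245,306). The red look-alike is at top (182,250). The lid, with its black bar, is at top (235,254), and the case is at about (333,235). Next I'll fit the case and lid poses from depth and confirm them in enlarged crops.

```bash
python3 - <<'E'
from h import *
o=observe(); print("tool axes\n",Rot.from_rotvec(o["tool_rot"]).as_matrix().round(3))
ims=[]
for n in("scene","top"):
    s=dict(np.load(f"{n}0.npz")); P=cloud(s)
    b=(P[...,2]<4)&(P[...,2]>-6)&(abs(P[...,0]-450)<100)&(abs(P[...,1]+150)<150)
    print(n,"bench z med",np.median(P[b][:,2]))
    for nm,c,r,lo,hi in(("case",(460,-258),125,9,50),("rim",(495,-265),90,30,50),("lid",(415,-42),75,6,16),("bar",(415,-42),60,26,45),("disc",(404,-247),40,16.5,28)):
        m=(np.hypot(P[...,0]-c[0],P[...,1]-c[1])<r)&(P[...,2]>lo)&(P[...,2]<hi)
        q=P[m][:,:2].astype(np.float32); 
        if len(q)<5: print(nm,len(q)); continue
        R=cv2.minAreaRect(q); print(nm,len(q),"z",P[m][:,2].mean().round(1),"ctr",np.round(R[0],1),"size",np.round(R[1],1),"ang",round(R[2],1))
    # ortho at z=14: 3px/mm, right=-y, up=+x ; window x 360..570, y -160..-370
    def ortho(x0,x1,y0,y1,z,k):
        H,W=int((x1-x0)*k),int((y1-y0)*k)
        v,u=np.indices((H,W)); X=np.stack([x1-v/k,y1-u/k,np.full((H,W),z)],-1)@s["R"].T+s["t"]
        q=X@s["K"].T; q=q/q[...,2:]
        return cv2.remap(s["img"],q[...,0].astype(np.float32),q[...,1].astype(np.float32),cv2.INTER_CUBIC)
    ims.append(ortho(360,580,-350,-180,14,2.3))
cv2.imwrite("pics/ortho.png",np.hstack(ims)); print(ims[0].shape)
E
```

```text
tool axes
 [[ 0.378  0.    -0.926]
 [ 0.926  0.     0.378]
 [ 0.    -1.    -0.   ]]
scene bench z med -0.9066466781025078
case 4089 z 22.8 ctr [ 449.4 -292.2] size [178.3 173.4] ang 70.3
rim 805 z 37.8 ctr [ 494.2 -268.1] size [102.9 105.5] ang 70.4
lid 709 z 9.4 ctr [416. -48.] size [87.7 84.5] ang 76.9
bar 134 z 32.3 ctr [415.3 -48.3] size [14.4 48.9] ang 75.2
disc 609 z 21.1 ctr [ 411.2 -248.2] size [59.3 59. ] ang 60.2
top bench z med -0.7442537675800238
case 3573 z 21.1 ctr [ 451.  -292.1] size [177.7 177.7] ang 71.2
rim 542 z 39.7 ctr [ 493.3 -266.4] size [101.4 104.1] ang 70.1
lid 1248 z 9.6 ctr [412.4 -44.5] size [83.9 89. ] ang 77.3
bar 151 z 33.8 ctr [415.2 -45.3] size [13.8 49.2] ang 77.1
disc 605 z 21.4 ctr [ 410.5 -248.2] size [69.6 61. ] ang 62.6
(505, 390, 3)
```

View pics/ortho.png

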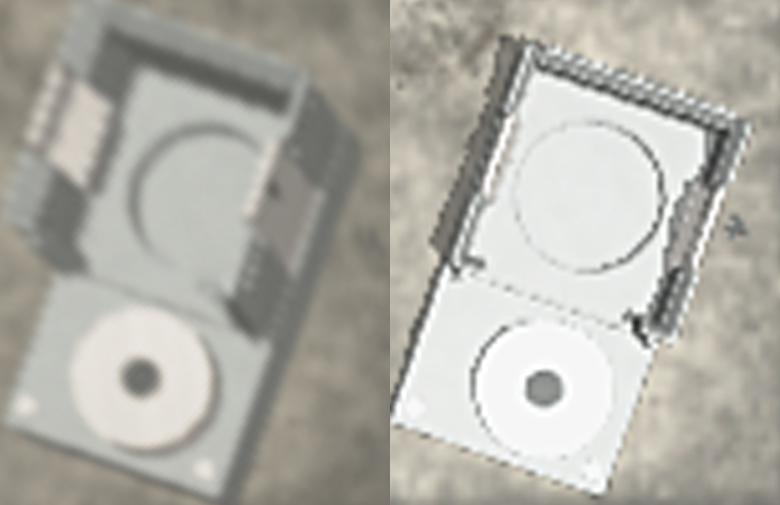

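The crops show the bare steel disc (dark centre) on the plate and the empty pocket. From these, the case yaw is about −20°, the pocket is at about (494.3, −267.3) and the disc at about (411, −247), which is 9 mm to the −y side of the middle line. The tool's y axis points down and its jaw axis is already nearly across the case. I'll move the hand behind the plate with a partly closed, two-finger cradle.

>>> apply_moves --steps '[[165, [-57.5, 0, -42.7], [0, -0.04, 0]], [165, [-57.5, 0, -42.7], [0, -0.04, 0]], [165, [-57.5, 0, -42.7], [0, -0.04, 0]], [165, [-57.5, 0, -42.7], [0, -0.04, 0]], [165, [-57.5, 0, -42.7], [0, -0.04, 0]], [165, [-57.5, 0, -42.7], [0, -0.04, 0]], [165, [-57.5, 0, -42.7], [0, -0.04, 0]], [165, [-57.5, 0, -42.7], [0, -0.04, 0]], [165, [-57.5, 0, -42.7], [0, -0.04, 0]], [165, [-57.5, 0, -42.7], [0, -0.04, 0]], [165, [-57.5, 0, -42.7], [0, -0.04, 0]], [165, [-57.5, 0, -42.7], [0, -0.04, 0]], [165, [-57.5, 0, -42.7], [0, -0.04, 0]], [165, [-57.5, 15, -42.7], [0, -0.04, 0]], [165, [-57.5, 15, -42.7], [0, -0.04, 0]], [165, [-57.5, 15, -42.7], [0, -0.04, 0]], [165, [-57.5, 15, -42.7], [0, -0.04, 0]], [165, [-57.5, 15, -42.7], [0, -0.04, 0]], [165, [-57.5, 15, -42.7], [0, -0.04, 0]]]'

```text
time: 3.38
tool_pos: [368.1, -231.3, 155.7]
tool_rot: [-1.357, -0.951, 0.949]
ft_force: [-0.2, -0.5, 0.5]
width: 0.348
```

```bash
python3 - <<'E'
from h import *
o=observe(); T=o["tool_pos"]; print(o["time"],T,o["width"],o["joints"].round(2),o["ft_force"]); print(Rot.from_rotvec(o["tool_rot"]).as_matrix().round(3))
s=snapshot("scene"); P=cloud(s); A=Rot.from_rotvec(o["tool_rot"]).as_matrix()
q=(P-T)@A; m=(abs(q[...,0])<70)&(abs(q[...,2])<25)&(q[...,1]>20)&(q[...,1]<100)
Q=q[m]; print(len(Q),"tip y pct",np.percentile(Q[:,1],[50,90,97,100]))
for a in range(25,90,6):
    k=Q[(Q[:,1]>=a)&(Q[:,1]<a+6)]
    if len(k): print(a,len(k),"x",np.percentile(k[:,0],[1,50,99]).round(1),"z",np.percentile(k[:,2],[1,99]).round(1))
u=px(s,T+A[:,1]*60); c,r=u.astype(int)
cv2.imwrite("pics/hand1.png",cv2.resize(s["img"][r-90:r+60,c-100:c+100],None,fx=4,fy=4,interpolation=cv2.INTER_CUBIC)); print(u)
E
```

```text
3.375 [ 368.10374007 -231.31869318  155.70937469] 0.3482561925387109 [-0.56  0.24 -0.41  0.91  0.   -0.21] [-0.24911028 -0.54112369  0.45201216]
[[ 0.34   0.003 -0.94 ]
 [ 0.94  -0.002  0.34 ]
 [-0.001 -1.    -0.004]]
280 tip y pct [50.14769204 65.38355026 71.15328892 73.19575196]
25 25 x [-44.5 -18.3  27.7] z [-8.5 12.2]
31 6 x [-21.5  20.4  24.2] z [ 7.5 10.7]
37 17 x [-28.6  15.4  21.3] z [-5.8  9.8]
43 37 x [-28.5 -21.9  18.4] z [-9.9  9.6]
49 46 x [-28.6 -21.3  18.7] z [-11.1   9.8]
55 49 x [-28.7 -22.   18.8] z [-10.    9.7]
61 35 x [-27.2 -20.1  21. ] z [-11.4   9.8]
67 19 x [-21.3 -19.   18.1] z [-9.7  9.3]
73 1 x [17. 17. 17.] z [3.5 3.5]
[225.3972843  280.21517682]
```

View pics/hand1.png

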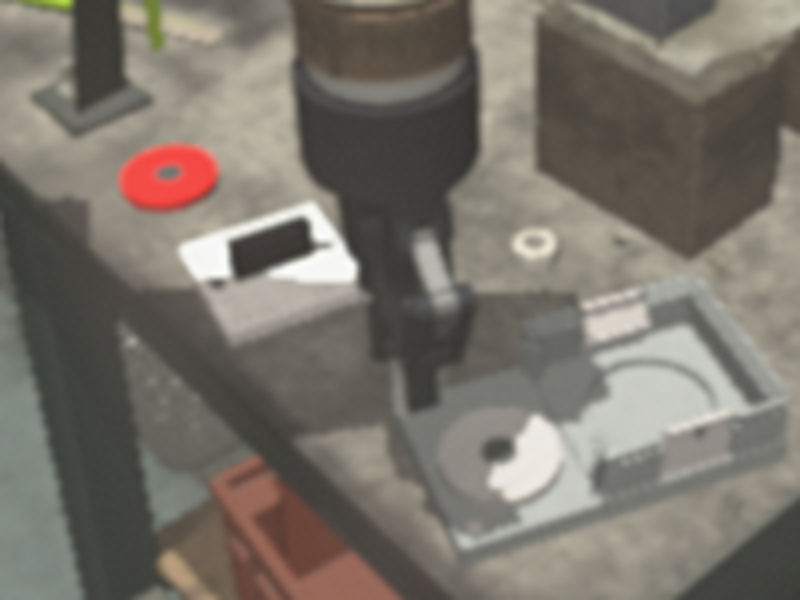

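The fingertips are about 72 mm ahead of the TCP at this closure, and the outer width is ±28 mm, which fits the 70 mm gap. I'll descend behind the disc now.

>>> apply_moves --steps '[[165, [0, 4, 0], [0, 0, 0]], [165, [0, 5.5, 0], [0, 0, 0]], [165, [0, 6.5, 0], [0, 0, 0]], [165, [0, 6.5, 0], [0, 0, 0]], [165, [0, 6.5, 0], [0, 0, 0]]]'

```text
time: 4.05
tool_pos: [367.6, -231.3, 89.7]
tool_rot: [-1.355, -0.95, 0.949]
ft_force: [-0.2, -0.1, -0.2]
width: 0.35
```

>>> apply_moves --steps '[[165, [0, 0, -0.6], [0, 0, 0]], [165, [0, 0, -1.2], [0, 0, 0]], [165, [0.2, 0, -1.7], [0, 0, 0]], [165, [0.4, 0, -2.3], [0, 0, 0]], [165, [0.6, 0, -2.9], [0, 0, 0]], [165, [0.8, 0, -3.5], [0, 0, 0]], [165, [0.9, 0, -4.1], [0, 0, 0]], [165, [0.9, 0, -4.6], [0, 0, 0]], [165, [0.9, 0, -4.6], [0, 0, 0]]]'

```text
time: 5.18
tool_pos: [413.7, -238.3, 88.9]
tool_rot: [-1.354, -0.95, 0.949]
ft_force: [-0.2, -0.4, -0.4]
width: 0.35
```

```bash
cat >> h.py <<'E'
C=np.array([494.3,-267.3]); e=np.array([.94,-.342]); n=np.array([.342,.94])
def incase(p): d=np.asarray(p)[:2]-C; return np.round([d@e,d@n],1)
def discpos(s):
    P=cloud(s); L=(P[...,:2]-C)@np.c_[e,n]
    m=(abs(L[...,1])<45)&(L[...,0]>-125)&(L[...,0]<42)&(P[...,2]>5)&(P[...,2]<30)
    im=cv2.cvtColor(s["img"],cv2.COLOR_BGR2GRAY); return m,L,P,im
E
python3 - <<'E'
from h import *
o=observe(); print(incase(o["tool_pos"]),o["ft_force"])
for n_ in("scene","top"):
    s=snapshot(n_)
    for m in mark_of(n_,"disc_mid")[:2]: print(n_,round(m["p"],2),incase(onplane(s,m["point"],18)))
    for m in cut_out(n_,"disc_mid")[:2]:
        P=cloud(s)[m["pixels"]]; print(" cut",round(m["p"],2),len(P),incase(np.median(P,0)),np.percentile(P[:,2],[10,50,90]).round(1))
    u=px(s,np.array([*(C-45*e),20])).astype(int)
    cv2.imwrite(f"pics/push1_{n_}.png",cv2.resize(s["img"][u[1]-45:u[1]+45,u[0]-60:u[0]+60],None,fx=6,fy=6,interpolation=cv2.INTER_CUBIC))
E
```

```text
[-85.6  -0.3] [-0.24605112 -0.35208295 -0.3788777 ]
scene 0.76 [-193.7  278.7]
scene 0.61 [-46.9   3.8]
 cut 0.81 336 [-44.3 -12. ] [17.4 21.1 22.6]
 cut 0.66 326 [-187.7  286.6] [3.9 7.1 8.7]
top 0.62 [-187.5  295.4]
top 0.51 [-52.3   1.6]
 cut 0.74 250 [-39.8  13.9] [19.  21.7 23.7]
 cut 0.71 565 [-188.3  293.4] [5.2 7.6 9.9]
```

View pics/push1_scene.png

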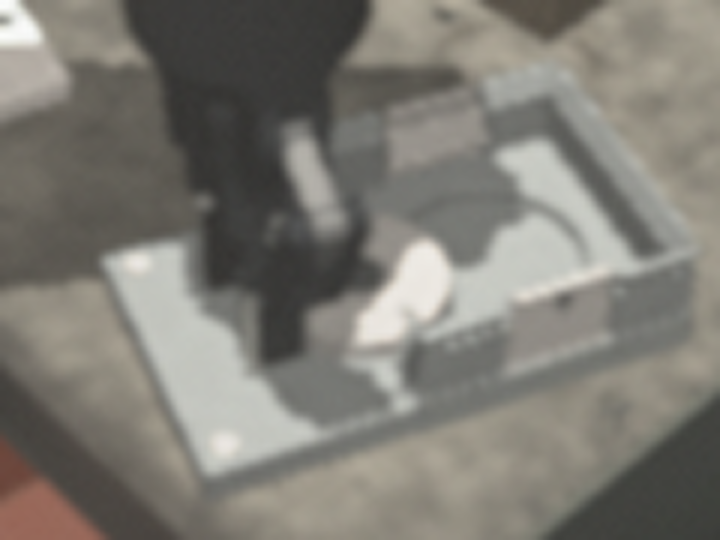

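The disc is nested in the cradle, flat and centred on the gate. I'll push it on to the pocket.

>>> apply_moves --steps '[[165, [0, 0, -0.6], [0, 0, 0]], [165, [0, 0, -1.2], [0, 0, 0]], [165, [0, 0, -1.8], [0, 0, 0]], [165, [0, 0, -2.4], [0, 0, 0]], [165, [0, 0, -3.0], [0, 0, 0]], [165, [0, 0, -3.6], [0, 0, 0]], [165, [0, 0, -4.1], [0, 0, 0]], [165, [0, 0, -4.5], [0, 0, 0]], [165, [0, 0, -4.8], [0, 0, 0]], [165, [0, 0, -4.8], [0, 0, 0]]]'

```text
time: 6.72
tool_pos: [458.7, -254.6, 89.0]
tool_rot: [-1.354, -0.95, 0.949]
ft_force: [0.3, 0.1, -0.9]
width: 0.356
```

```bash
python3 - <<'E'
from h import *
o=observe(); print(incase(o["tool_pos"]),o["ft_force"])
for n_ in("scene","top"):
    s=snapshot(n_); P=cloud(s); L=(P[...,:2]-C)@np.c_[e,n]
    for m in cut_out(n_,"disc_mid")[:2]:
        q=P[m["pixels"]]; print(n_," cut",round(m["p"],2),len(q),incase(np.median(q,0)),np.percentile(q[:,2],[10,50,90]).round(1))
    for a in range(-30,40,10):
        k=P[(abs(L[...,0]-a)<5)&(abs(L[...,1])<22)&(P[...,2]<30)]; print(a,len(k),np.median(k[:,2]).round(1) if len(k) else "")
E
```

```text
[-37.8  -0.2] [ 0.32669714  0.14852558 -0.85631427]
scene  cut 0.91 316 [-187.8  287.2] [3.5 6.9 8.5]
scene  cut 0.56 220 [ 7.4 -8.1] [13.8 15.2 16.8]
-30 9 13.5
-20 25 14.4
-10 37 14.8
0 40 15.2
10 51 15.3
20 65 15.3
30 67 12.8
top  cut 0.76 534 [-188.4  294.1] [4.9 7.3 9.8]
top  cut 0.51 163 [11.9 15.5] [12.  15.  17.6]
-30 0 
-20 0 
-10 3 14.7
0 14 14.7
10 37 15.4
20 56 15.2
30 60 12.2
```

The disc's top reads a flat ~15.2 mm over the pocket, so it has dropped in. I'll back off, rise and go over the lid.

>>> apply_moves --steps '[[165, [0, 0, 0.5], [0, 0, 0]], [165, [0, -3, 0.5], [0, 0, 0]], [165, [0, -7, 0.5], [0, 0, 0]], [100, [5, -8, 4], [0, -0.117, 0]], [100, [10, -8, 7], [0, -0.117, 0]], [100, [14, -8, 9], [0, -0.117, 0]], [100, [18, -7, 11.2], [0, -0.117, 0]], [100, [18, -7, 11.2], [0, -0.117, 0]], [100, [18, -7, 11.2], [0, -0.117, 0]]]'

```text
time: 8.05
tool_pos: [414.5, -47.2, 159.1]
tool_rot: [-1.31, -1.038, 1.038]
ft_force: [0.4, 0.5, 0.5]
width: 0.607
```

```bash
python3 - <<'E'
from h import *
o=observe(); T=o["tool_pos"];A=Rot.from_rotvec(o["tool_rot"]).as_matrix(); print(T,o["width"],A.round(3)[:,0],"yaw",np.degrees(np.arctan2(A[1,0],A[0,0])))
for n_ in("scene","top"):
    s=snapshot(n_); P=cloud(s); L=(P[...,:2]-C)@np.c_[e,n]
    m=(np.hypot(L[...,0],L[...,1])<34)&(P[...,2]>14.4)&(P[...,2]<20); r=cv2.minAreaRect(L[m].astype(np.float32)); print(n_,"disc",m.sum(),r,np.median(P[m][:,2]), [np.median(P[m&(abs(L[...,0]-a)<6)][:,2]).round(1) for a in(-22,0,22)])
    for k in mark_of(n_,"disc_mid")[:2]: print(round(k["p"],2),incase(onplane(s,k["point"],12)))
    for k in mark_of(n_,"pocket")[:1]: print("pocket",incase(onplane(s,k["point"],8)))
    for nm,c,rr,lo,hi in(("rim",C,80,32,50),("lid",(415,-46),70,6,16),("bar",(415,-46),40,28,40)):
        m=(np.hypot(P[...,0]-c[0],P[...,1]-c[1])<rr)&(P[...,2]>lo)&(P[...,2]<hi); q=P[m][:,:2].astype(np.float32)
        if len(q)>8: print(nm,len(q),cv2.minAreaRect(q))
    c0,r0=px(s,np.array([*C,20])).astype(int); np.savez(f"{n_}1.npz",**s)
    cv2.imwrite(f"pics/d_{n_}.png",cv2.resize(s["img"][r0-40:r0+40,c0-50:c0+50],None,fx=5,fy=5,interpolation=cv2.INTER_CUBIC))
cv2.imwrite("pics/d.png",cv2.vconcat([cv2.imread("pics/d_scene.png")[50:350],cv2.imread("pics/d_top.png")[50:350]]))
E
```

```text
[414.48958957 -47.21088955 159.13100788] 0.606567880162598 [ 0.228  0.974 -0.   ] yaw 76.81054930869001
scene disc 382 ((-0.2139110565185547, 3.9534130096435547), (61.009273529052734, 56.15391159057617), 5.134336471557617) 15.406377018356853 [np.float64(15.2), np.float64(15.4), np.float64(15.9)]
0.86 [-190.2  290.8]
0.6 [0.5 2.9]
pocket [0.8 2.2]
rim 712 ((494.129638671875, -268.0635681152344), (102.46959686279297, 105.22735595703125), 70.59912109375)
lid 715 ((415.92193603515625, -46.803733825683594), (86.57275390625, 84.23274230957031), 77.2920150756836)
bar 119 ((415.49383544921875, -47.49962615966797), (16.145278930664062, 48.16655731201172), 75.91505432128906)
top disc 445 ((-2.3206520080566406, -1.829620361328125), (60.69303512573242, 63.79119873046875), 8.016816139221191) 16.01612048296036 [np.float64(15.9), np.float64(15.8), np.float64(16.1)]
pocket [-4.3 -0.3]
rim 509 ((493.2628173828125, -266.6064758300781), (101.44424438476562, 104.45307159423828), 70.30221557617188)
```

View pics/d.png

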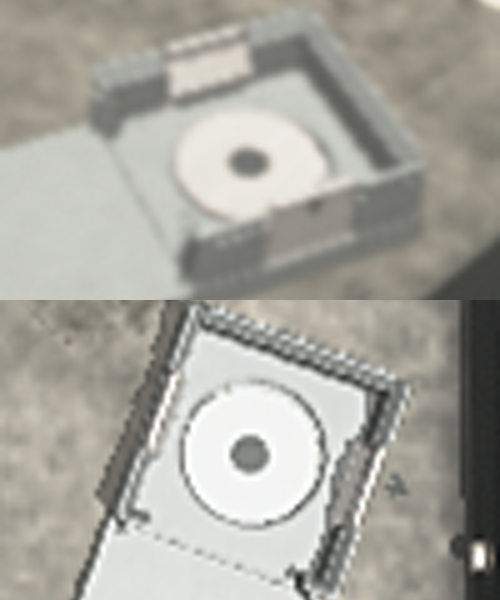

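The disc lies flat and centred in the pocket, with an even dark ring around it in the top crop at (252,452). Next is the lid grasp.

>>> apply_moves --squeeze 30 --steps '[[100, [0, 4, -0.1], [0, 0, 0]], [100, [0, 6, -0.1], [0, 0, 0]], [100, [0, 7.2, -0.1], [0, 0, 0]], [100, [0, 7.2, -0.1], [0, 0, 0]], [255, [0, 7.2, -0.1], [0, 0, 0]], [255, [0, 7.2, -0.1], [0, 0, 0]], [255, [0, 7.2, -0.1], [0, 0, 0]], [255, [0, 7.2, -0.1], [0, 0, 0]], [255, [0, 7.2, -0.1], [0, 0, 0]], [255, [0, 7.2, -0.1], [0, 0, 0]]]'

```text
time: 9.6
tool_pos: [416.2, -47.4, 87.8]
tool_rot: [-1.311, -1.039, 1.037]
ft_force: [0.3, -1.5, 6.5]
width: 0.156
```

Gripped at 13.3 mm on the 14 mm bar. I'll lift it and carry it in front of the casting to above the mouth.

>>> apply_moves --steps '[[255, [0, -2, 0], [0, 0, 0]], [255, [0, -5, 0], [0, 0, 0]], [255, [-1, -7, 0], [0, 0, 0]], [255, [-6, -7, -2], [0, 0.05, 0]], [255, [-11, -7, -5], [0, 0.112, 0]], [255, [-15, -7, -8], [0, 0.112, 0]], [255, [-18, -7, -11], [0, 0.112, 0]], [255, [-19.6, -7, -12.6], [0, 0.112, 0]], [255, [-19.6, -7, -12.6], [0, 0.112, 0]], [255, [-19.6, -7, -12.6], [0, 0.112, 0]], [255, [-19.6, -7, -12.6], [0, 0.112, 0]]]'

```text
time: 10.98
tool_pos: [492.6, -265.8, 156.7]
tool_rot: [-1.35, -0.953, 0.954]
ft_force: [-0.0, 0.2, -1.0]
width: 0.157
```

```bash
cat > rel.py <<'E'
from h import *
from scipy.optimize import least_squares
o=observe(); T=o["tool_pos"];A=Rot.from_rotvec(o["tool_rot"]).as_matrix(); yaw=np.degrees(np.arctan2(A[1,0],A[0,0]))
print(o["time"],T,o["width"],o["ft_force"].round(1),"yaw",yaw,incase(T))
zl=T[2]-65.3-22.5+10   # lid top height if grasp kept
print("exp lid top",zl)
for n_ in("scene","top"):
    s=snapshot(n_); P=cloud(s)
    m=(np.hypot(P[...,0]-T[0],P[...,1]-T[1])<75)&(P[...,2]>zl-6)&(P[...,2]<zl+4)
    q=P[m]; r=cv2.minAreaRect(q[:,:2].astype(np.float32)); print(n_,"lid",len(q),np.round(r[0],1),np.round(r[1],1),round(r[2],1))
    # plane tilt of the lid top
    k=q[abs(q[:,2]-np.median(q[:,2]))<3]; a=np.linalg.lstsq(np.c_[k[:,:2]-T[:2],np.ones(len(k))],k[:,2],rcond=None)[0]; print("  tilt",a.round(3))
    m=(np.hypot(P[...,0]-C[0],P[...,1]-C[1])<80)&(P[...,2]>32)&(P[...,2]<48); r=cv2.minAreaRect(P[m][:,:2].astype(np.float32)); print("  rim",m.sum(),np.round(r[0],1),np.round(r[1],1),round(r[2],1))
    c0,r0=px(s,np.array([*C,50])).astype(int)
    cv2.imwrite(f"pics/r_{n_}.png",cv2.resize(s["img"][r0-40:r0+40,c0-50:c0+50],None,fx=7,fy=7,interpolation=cv2.INTER_CUBIC)[90:470])
import sys
cv2.imwrite(f"pics/{sys.argv[1]}.png",cv2.resize(cv2.vconcat([cv2.imread("pics/r_scene.png"),cv2.imread("pics/r_top.png")]),(552,600)))
E
python3 rel.py hover
```

```text
10.975 [ 492.57452526 -265.82457684  156.74875152] 0.15688368551432338 [-0.   0.2 -1. ] yaw 70.41750207225347 [-2.1  0.8]
exp lid top 78.94875152489932
scene lid 976 [ 491.7 -265.3] [86.5 84.3] 70.5
  tilt [3.0000e-03 3.0000e-03 7.8149e+01]
  rim 389 [ 493.5 -267.3] [104.1 103.8] 70.4
top lid 508 [ 495.  -253.2] [62.1 83.9] 70.5
  tilt [-2.0000e-03  3.0000e-03  7.8508e+01]
  rim 157 [ 511.5 -227.6] [ 37.9 108.7] 55.3
```

View pics/hover.png

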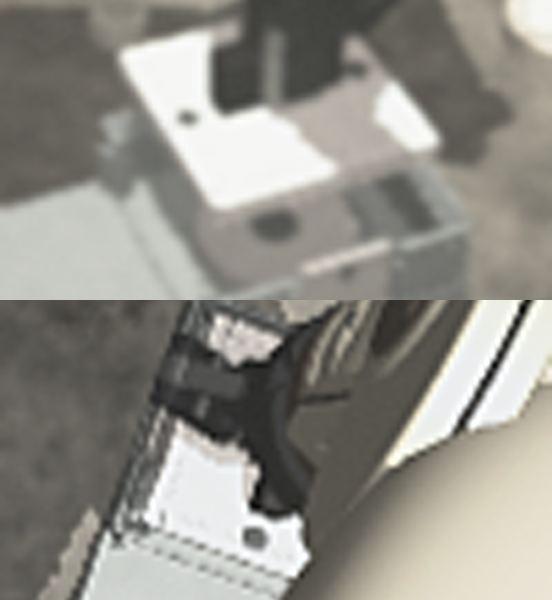

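The lid is level and parallel to the case (70.5° against 70.4°), but 2–3 mm short of centre. I'll correct it and lower it into the flare.

>>> apply_moves --steps '[[255, [-0.17, 0, -0.3], [0, 0, 0]], [255, [-0.17, 1.5, -0.3], [0, 0, 0]], [255, [-0.17, 2.3, -0.3], [0, 0, 0]], [255, [-0.17, 2.6, -0.3], [0, 0, 0]], [255, [-0.17, 2.6, -0.3], [0, 0, 0]]]'

```text
time: 11.7
tool_pos: [495.2, -269.4, 130.3]
tool_rot: [-1.351, -0.953, 0.953]
ft_force: [0.5, 0.7, -1.9]
width: 0.159
```

```bash
python3 rel.py low
```

```text
11.7 [ 495.2175032  -269.43661913  130.3359905 ] 0.15881767354157766 [ 0.5  0.7 -1.9] yaw 70.35877259323568 [ 1.6 -1.7]
exp lid top 52.53599049538035
scene lid 964 [ 494.5 -269. ] [85.5 85.1] 70.3
  tilt [0.0000e+00 6.0000e-03 5.1676e+01]
  rim 477 [ 493.6 -268.1] [102.8 104.7] 69.9
top lid 482 [ 496.7 -241.6] [99.  59.7] 7.8
  tilt [ 3.0000e-03 -2.0000e-03  5.2656e+01]
  rim 169 [ 505.1 -242.2] [ 63.5 100.2] 80.7
```

View pics/low.png

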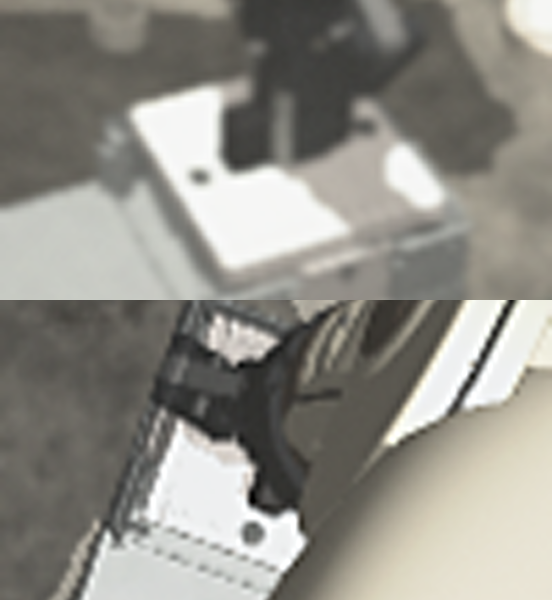

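>>> apply_moves --steps '[[255, [0.07, 0.2, 0.07], [0, 0, 0]], [255, [0.07, 0.4, 0.07], [0, 0, 0]], [255, [0.07, 0.6, 0.07], [0, 0, 0]], [255, [0.07, 0.75, 0.07], [0, 0, 0]], [255, [0.07, 0.85, 0.07], [0, 0, 0]], [255, [0.07, 0.85, 0.07], [0, 0, 0]]]'

```text
time: 12.55
tool_pos: [495.0, -268.6, 122.3]
tool_rot: [-1.352, -0.953, 0.953]
ft_force: [-0.2, -0.1, -1.8]
width: 0.157
```

>>> apply_moves --steps '[[255, [0, 0.1, 0], [0, 0, 0]], [255, [0, 0.15, 0], [0, 0, 0]], [255, [0, 0.2, 0], [0, 0, 0]], [255, [0, 0.2, 0], [0, 0, 0]]]'

```text
time: 13.05
tool_pos: [495.0, -268.6, 120.3]
tool_rot: [-1.352, -0.953, 0.953]
ft_force: [0.1, 0.2, -1.4]
width: 0.152
```

Free of side forces at resting height, so I'll let go and rise.

>>> apply_moves --steps '[[255, [0, 0.05, 0], [0, 0, 0]], [150, [0, 0.05, 0], [0, 0, 0]], [150, [0, 0.05, 0], [0, 0, 0]], [150, [0, 0.05, 0], [0, 0, 0]], [150, [0, 0.05, 0], [0, 0, 0]], [150, [0, -2, 0], [0, 0, 0]], [150, [0, -5, 0], [0, 0, 0]], [150, [0, -5, 0], [0, 0, 0]], [150, [0, -5, 0], [0, 0, 0]]]'

```text
time: 14.18
tool_pos: [494.8, -268.5, 169.9]
tool_rot: [-1.352, -0.953, 0.953]
ft_force: [-0.4, 0.2, -1.3]
width: 0.415
```

```bash
sed 's/^zl=.*/zl=42/' rel.py > rel2.py; python3 rel2.py laid
```

```text
14.175 [ 494.75631576 -268.49569414  169.86922484] 0.4150416668331075 [-0.4  0.2 -1.3] yaw 70.35838169388201 [ 0.8 -1. ]
exp lid top 42
scene lid 1419 [ 494.2 -268.7] [101.7 103.9] 70.5
  tilt [2.000e-03 4.000e-03 4.072e+01]
  rim 1591 [ 493.8 -268.5] [101.7 104.8] 70.5
top lid 685 [ 498.8 -257.2] [ 81.6 100.8] 71.7
  tilt [5.0000e-03 8.0000e-03 4.1037e+01]
  rim 730 [ 497.8 -256.9] [ 81.6 103.1] 71.7
```

View pics/laid.png

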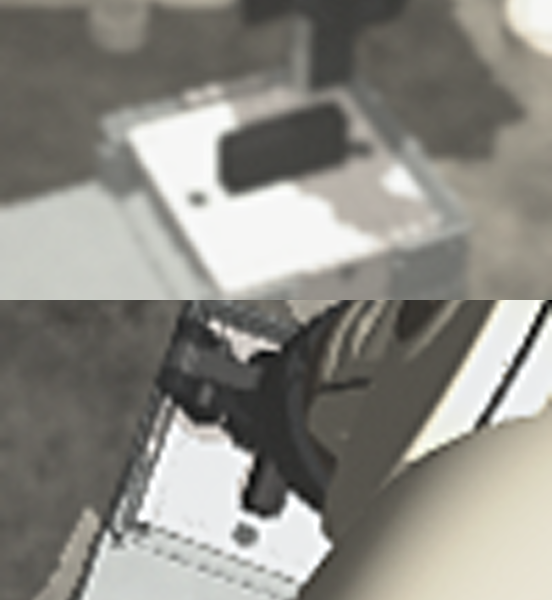

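The lid lies level on the catches, its top at ~42 mm, with the hand clear. I'll shut the fingers and press on the bar's middle.

>>> apply_moves --steps '[[255, [0, 1, 0.05], [0, 0, 0]], [255, [0, 2, 0.05], [0, 0, 0]], [255, [0, 2.4, 0.05], [0, 0, 0]], [255, [0, 2.4, 0.05], [0, 0, 0]], [255, [0, 2.7, 0.05], [0, 0, 0]], [255, [0, 3.0, 0.05], [0, 0, 0]], [255, [0, 3.2, 0.05], [0, 0, 0]], [255, [0, 3.4, 0.05], [0, 0, 0]], [255, [0, 3.6, 0.05], [0, 0, 0]], [255, [0, 3.6, 0.05], [0, 0, 0]]]'

```text
time: 15.52
tool_pos: [495.3, -268.8, 135.4]
tool_rot: [-1.354, -0.954, 0.952]
ft_force: [0.0, -0.1, 4.4]
width: 0.002
```

>>> apply_moves --steps '[[255, [0, 0.2, 0], [0, 0, 0]], [255, [0, 0.4, 0], [0, 0, 0]], [255, [0, 0.6, 0], [0, 0, 0]], [255, [0, 0.8, 0], [0, 0, 0]], [255, [0, 1.0, 0], [0, 0, 0]], [255, [0, 1.15, 0], [0, 0, 0]], [255, [0, 1.15, 0], [0, 0, 0]]]'

```text
time: 16.4
tool_pos: [494.2, -268.2, 122.3]
tool_rot: [-1.351, -0.953, 0.953]
ft_force: [-0.0, 0.5, -1.5]
width: -0.001
```

>>> apply_moves --steps '[[255, [0, 0.1, 0], [0, 0, 0]], [255, [0, 0.2, 0], [0, 0, 0]], [255, [0, 0.3, 0], [0, 0, 0]], [255, [0, 0.3, 0], [0, 0, 0]]]'

```text
time: 16.9
tool_pos: [494.6, -268.3, 121.7]
tool_rot: [-1.353, -0.954, 0.953]
ft_force: [-3.0, 1.0, 11.3]
width: 0.001
```

A stiff stop at the expected home height. One slightly firmer press, then retreat and check.

>>> apply_moves --steps '[[255, [0, 0.2, 0], [0, 0, 0]], [255, [0, 0.3, 0], [0, 0, 0]], [255, [0, 0.3, 0], [0, 0, 0]], [255, [0, -1, 0], [0, 0, 0]], [255, [0, -5, 0], [0, 0, 0]], [255, [-1, -10, 6], [0, 0, 0]], [255, [2, -10, 12], [0, 0, 0]], [255, [6, -10, 12], [0, 0, 0]], [255, [10, -10, 12], [0, 0, 0]], [255, [14, -10, 12], [0, 0, 0]], [255, [18, -10, 12], [0, 0, 0]], [255, [18, -10, 12], [0, 0, 0]]]'

```text
time: 18.4
tool_pos: [442.7, -56.6, 219.8]
tool_rot: [-1.35, -0.957, 0.956]
ft_force: [0.9, -0.6, 0.0]
width: -0.002
```

```bash
sed 's/^zl=.*/zl=25/' rel.py > rel2.py; python3 rel2.py home; python3 - <<'E'
from h import *
for n_ in("scene","top"):
    s=snapshot(n_); P=cloud(s); L=(P[...,:2]-C)@np.c_[e,n]
    b=(abs(L[...,0])<40)&(abs(L[...,1])<14)&(P[...,2]>42)&(P[...,2]<75); print(n_,"bar top z",np.median(P[b][:,2]),b.sum(),cv2.minAreaRect(L[b].astype(np.float32))[0])
    m=(np.hypot(L[...,0],L[...,1])<38)&(abs(L[...,1])>12)&(P[...,2]>15)&(P[...,2]<48); print("lid top",np.median(P[m][:,2]))
    for k in("nut","deburr_tool","dial_gauge"):
        for q in mark_of(n_,k)[:1]: print(k,np.round(onplane(s,q["point"],0)[:2]))
E
```

```text
18.4 [442.6684869  -56.58335407 219.84261063] -0.0021153847536650706 [ 0.9 -0.6  0. ] yaw 70.62319446891267 [-120.6  180.4]
exp lid top 25
scene lid 0 [0. 0.] [0. 0.] 0.0
  tilt [0. 0. 0.]
  rim 911 [ 493.9 -268.5] [101.6 105.2] 70.8
top lid 0 [0. 0.] [0. 0.] 0.0
  tilt [0. 0. 0.]
  rim 604 [ 493.7 -266.6] [101.7 104. ] 70.2
scene bar top z 47.50118155259031 158 (1.4338569641113281, -0.2995142936706543)
lid top 23.31889625289145
nut [ 526. -244.]
dial_gauge [ 655. -277.]
top bar top z 48.18160296582819 153 (0.5883102416992188, 1.8984475135803223)
lid top 23.49013476211135
nut [ 540. -126.]
deburr_tool [543.  74.]
dial_gauge [ 656. -286.]
  return _methods._mean(a, axis=axis, dtype=dtype,
  ret = ret.dtype.type(ret / rcount)
```

View pics/home.png

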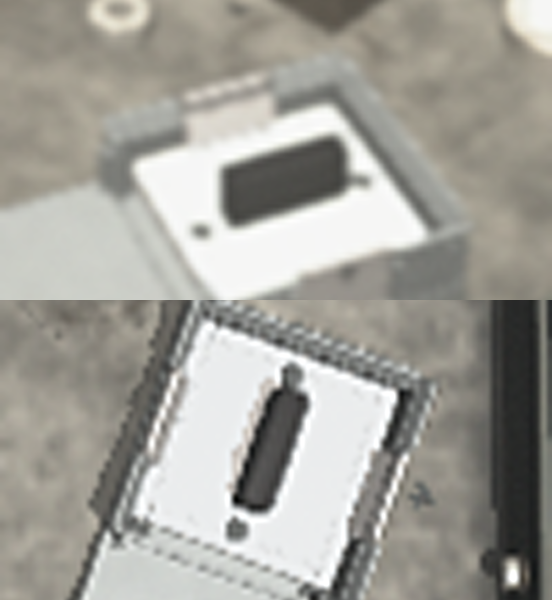

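The lid is level at home height, both noses stand over its edges in the top view, and the hand is clear. Handing in.

```bash
python3 -c "
from plant import job_done; print(job_done())"
```

```text
the job is handed in; nothing more can be done
None
```

I handed the job in at about 18.5 s: the disc is in the pocket and the lid is pressed home. No verdict was reported.

- **Disc:** I slid it without lifting through the gate with a two-finger cradle. It lay flat and centred in the pocket, its top reading about 15.5 mm against 16 mm expected.
- **Lid:** I laid it level on the catches with its top at about 41–42 mm, let go and raised the hand clear. Then I pressed with shut fingers to a stiff stop.
- **Final checks:**
  - Lid top reads 23.4 mm and bar top about 48 mm, against 24 and 49 mm at home. The depth readings run about 0.8 mm low.
  - The bar centre is within about 2 mm of the pocket's centre. The two cameras disagree by about 2 mm sideways.
  - In the pictures both catch noses appear to stand over the lid. I saw that only by eye and did not measure the catch positions.
- **Bystanders:** The robot never came near them. The top camera shows the nut, deburring tool and dial gauge in place within detector noise. The scene camera's last nut detection, at (526, −244), disagreed, but I took it as a misdetection because the picture shows the nut in its old place. The scene camera gave no detection of the deburring tool.

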